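# Lids back on the sauna pantry crocks

## Task

Pick out the three round wooden lids with knobs and put each one on the open white crock of its own size, so that it sits level and fully home on the rim. Leave the crocks standing where they are, and leave the square wooden lid, the nail brush, the red bucket lid and the ladle in their places.

Things in the scene. Friction and masses are not known exactly. Their poses are not given: they have to be found in the camera images.
- lid_small_knob (a point): small round dark-wood lid with a pale wooden knob: disc 76 mm across and 10 mm thick, under it a round locating plug 44 mm across and 6 mm deep (on the shelf the lid stands on the plug), on top an upright round knob 22 mm across and 36 mm tall; 52 mm high in all. The point is the centre of the knob, on the lid's axis, 18 mm above the disc's top, 28 mm above the disc's underside, 34 mm above the plug's foot; z up along the knob. 40 to 160 g depending on size.
- lid_medium_knob (a point): medium round dark-wood lid with a pale wooden knob: disc 98 mm across and 10 mm thick, under it a round locating plug 66 mm across and 6 mm deep (on the shelf the lid stands on the plug), on top an upright round knob 22 mm across and 36 mm tall; 52 mm high in all. The point is the centre of the knob, on the lid's axis, 18 mm above the disc's top, 28 mm above the disc's underside, 34 mm above the plug's foot; z up along the knob. 40 to 160 g depending on size.
- lid_large_knob (a point): large round dark-wood lid with a pale wooden knob: disc 120 mm across and 10 mm thick, under it a round locating plug 88 mm across and 6 mm deep (on the shelf the lid stands on the plug), on top an upright round knob 22 mm across and 36 mm tall; 52 mm high in all. The point is the centre of the knob, on the lid's axis, 18 mm above the disc's top, 28 mm above the disc's underside, 34 mm above the plug's foot; z up along the knob. 40 to 160 g depending on size.
- crock_small_mouth (a point): small open round white stoneware crock, loose, empty, 0.2 to 0.9 kg depending on size: 72 mm outside, 64 mm tall, mouth 60 mm inside, wall 6 mm. The point is the centre of the mouth at rim height (64 mm above the shelf), z up. The small lid's disc rests on this rim with its plug inside the mouth (8 mm play all round).
- crock_medium_mouth (a point): medium open round white stoneware crock, loose, empty, 0.2 to 0.9 kg depending on size: 94 mm outside, 76 mm tall, mouth 82 mm inside, wall 6 mm. The point is the centre of the mouth at rim height (76 mm above the shelf), z up. The medium lid's disc rests on this rim with its plug inside the mouth (8 mm play all round).
- crock_large_mouth (a point): large open round white stoneware crock, loose, empty, 0.2 to 0.9 kg depending on size: 116 mm outside, 88 mm tall, mouth 104 mm inside, wall 6 mm. The point is the centre of the mouth at rim height (88 mm above the shelf), z up. The large lid's disc rests on this rim with its plug inside the mouth (8 mm play all round).
- square_lid_knob (a point): square dark-wood box lid, 86 x 86 x 12 mm with a pale round knob 22 mm across and 36 mm tall; bystander, stays where it is. The point is the knob's centre, 30 mm above the shelf; x and y along the edges.
- nail_brush_mid (a point): wooden nail brush, 95 (x) x 45 (y) x 38 mm tall, bristles down; bystander, stays where it is. The point is its centre, 19 mm above the shelf.
- bucket_lid_mid (a point): flat red plastic bucket lid without a knob, 210 mm across, 12 mm thick, lying at the right of the shelf; bystander. The point is its centre, 6 mm above the shelf.
- ladle_mid (a point): stainless steel ladle lying at the left of the shelf, 330 mm long, bowl 80 mm across and 32 mm tall centred 100 mm along +x, handle towards -x; bystander. The point is on the handle's axis, 20 mm above the shelf.
Things that resemble listed ones, but are neither listed nor needed, are in the scene too. Leave any green, pink or turquoise look-alike of the part that bears lid_large_knob alone.

How it is judged:
At the end, for the whole second after the job is handed in: Each round lid rests level (0.06 rad) on the crock of its size, within 11 mm of the mouth's centre and 4 mm of seated height; crocks upright and within 30 mm of their starts; square lid, nail brush, bucket lid and ladle within 30 mm of theirs; all at rest and released (horizontal distance between lid_small_knob and crock_small_mouth below 0.011 m and z of lid_small_knob in the frame of crock_small_mouth between 0.024 and 0.032 m and angle between each of lid_small_knob, crock_small_mouth, lid_medium_knob, crock_medium_mouth, lid_large_knob, crock_large_mouth's own z axis and vertical below 0.06 rad and distance of each of crock_small_mouth, crock_medium_mouth, crock_large_mouth, square_lid_knob, nail_brush_mid, bucket_lid_mid, ladle_mid from where it was at the start of the episode below 0.03 m and linear speed of each of lid_small, crock_small, lid_medium, crock_medium, lid_large, crock_large below 0.02 m/s and horizontal distance between lid_medium_knob and crock_medium_mouth below 0.011 m and z of lid_medium_knob in the frame of crock_medium_mouth between 0.024 and 0.032 m and horizontal distance between lid_large_knob and crock_large_mouth below 0.011 m and z of lid_large_knob in the frame of crock_large_mouth between 0.024 and 0.032 m); the robot touches nothing.
It fails at once if a bystander (square lid, nail brush, bucket lid or ladle) is moved by more than 30 mm (distance of any of square_lid_knob, nail_brush_mid, bucket_lid_mid, ladle_mid from where it was at the start of the episode above 0.03 m).
It fails at once if a crock is shifted by more than 30 mm or tipped (distance of any of crock_small_mouth, crock_medium_mouth, crock_large_mouth from where it was at the start of the episode above 0.03 m or angle between any of crock_small_mouth, crock_medium_mouth, crock_large_mouth's own z axis and vertical above 0.35 rad).
It also fails if it takes over 86 s, if anything falls off the work surface, if the arm or the gripper's body presses on something with over 40 N, if the wrist force passes 120 N, or if a joint passes its speed limit or range.

## Robot

A 7-joint arm with a two-finger parallel gripper is mounted at the origin on the work surface. World frame = base frame: x ahead of the robot, y to its left, z up, the work surface at z = 0. Lengths are in m, angles in rad, forces in N, time in s.
With the tool pointing down it reaches from about 0.4 to 0.85 m from the base axis. Payload 4.5 kg.
Tool frame: the origin (TCP) lies at the very end of the fingers, on their centre line; the grasp point (between the pads) lies 19 mm behind it; z points along the fingers, y is the line along which they close (so a half turn about z gives the same grasp; the last joint's range is limited). The gripper opens to 88 mm and grips with 3 to 60 N. Pads are 18 mm wide; open, the fingers measure 123 mm over their backs; the gripper's body (75 mm by 187 mm) begins 45 mm behind the grasp point.
Start: joints at [-1.278, 0.689, -0.195, 1.565, 0.157, 0.902, -0.215], TCP at [0.16, 0.604, 0.239] pointing down, gripper open.
Joint ranges: [-3.01, 3.01], [-0.46, 2.08], [-1.47, 1.51], [0.13, 2.56], [-1, 4.14], [0.04, 2.09], [-2.66, 2.66]. Speed limits (rad/s): [2.57, 2.57, 3.14, 3.14, 3.14, 3.14, 3.14].

## Interface

Orientations are given as a unit quaternion [x, y, z, w].
In Python, from plant import r gives the robot as it stands. The module is installed in compiled form; this text tells all that it offers.
- The arm moves only by the tool step_arm, never from a script. Its argument "increments" is a list of rows, each a list of 2 entries, a list of its own where there are three numbers: the shift along the world's x, y, z in cm, then the turn, a rotation vector about the world's x, y, z in degrees. A call has exactly 10 rows; each row shifts and turns the commanded pose from where the row before left it; what a row does not reach is not made up. A row lasts 1/10 s, in which the tool goes at most 50 mm and 8.59 degrees, less where a joint would pass 70% of its speed; a pose out of reach is approached as far as the arm can. A call is refused whole if a number of a shift passes 5 or a number of a turn 8.59, either way. A call with a gripper value outside its range is refused whole. "fingers" is the opening, from 0 (shut) to 1 (fully open), set as the call begins (left out, the last holds). The fingers move at their own pace and stop on an object; "grip_force" is the grip in N (left out, the last holds). Time passes only in rows, so rows that do not move let the fingers close, or fill a call up. It gives the time, the measured TCP pose, the force, the opening and the grip force at its end, in the units of the state.
- r.get_state(): the state, without advancing time (a new reading comes with each control period).
- r.snapshot(name): name is "side" or "top"; returns (picture, depth): 400x640x3 uint8, red, green, blue; 400x640 float32, m along the optical axis (not along the pixel's ray), 0 where there is no reading.
- r.calibration(name): a dict with "fov_y" (degrees; the focal length in pixels is half the picture's height over the tangent of half this angle, whatever the lens; pixels are square), "cx", "cy" (the principal point, pixels), "k1" (the pictures are not rectified: a ray, as slopes to the right and down, at radius r is drawn at 1 + k1 r^2 times it, then the intrinsics apply), "R" (3x3) and "t" (3): a world point X has camera coordinates R X + t. Camera axes: x right, y down, z forward; pixel columns grow to the right and rows downward; lengths in m; the calibration is good to about 2 mm. A picture is of the moment at which its call begins. calibration takes no time and is no camera call.
- r.finish_job(): hands the job in; it is judged then, once.
The state is a dict: "clock": time; "q": joint angles; "qd": joint speeds; "joint_torque": joint torques, N m; "tool_pos": TCP position; "eef_rot": TCP orientation; "contact_force": force on the tool from outside, world axes, zero at the start; "moment": the same for the moment, N m; "opening": opening from 0.0 (shut) to 1.0 (fully open); "finger_force": force on a finger pad.
Only numpy, scipy, OpenCV 4.12 (cv2) and the standard library are available. Lean on these libraries where they do the work, as an engineer would, in place of code of your own. Each camera call takes 0.05 s, during which the arm holds its last target. There are 200 camera calls.

## Working session

There is one attempt and no reset: what is moved stays moved. The work goes in short steps, Python scripts to look and compute and a tool call to move; the robot and the scene stay as the last step left them, time stands still between calls to the robot, and variables do not carry over. Pictures are saved under pics/ and viewed, at most 14 in all, crops included, and the job is handed in when it is done.

Besides the shell and the picture viewer there is one more tool, called after "Call:" by a JSON object that holds its "op" and its "data". step_arm: Moves the arm, as the interface text tells. Its arguments: {"type":"object","properties":{"increments":{"type":"array","items":{"type":"array"}},"fingers":{"type":"number"},"grip_force":{"type":"number"}},"required":["increments"]}

```bash
mkdir -p pics; cat > h.py <<'E'
import numpy as np, cv2
from plant import r
def snap(n,f):
    im,d=r.snapshot(n); np.savez(''+f+'.npz',im=im,d=d)
    cv2.imwrite(f'pics/{f}.png',im[...,::-1]); return im,d
def world(n,d):
    c=r.calibration(n);h,w=d.shape
    f=h/2/np.tan(np.radians(c['fov_y'])/2)
    K=np.array([[f,0,c['cx']],[0,f,c['cy']],[0,0,1.]])
    u,v=np.meshgrid(np.arange(w),np.arange(h))
    p=cv2.undistortPoints(np.stack([u,v],-1).reshape(-1,1,2).astype(float),K,np.array([c['k1'],0,0,0.])).reshape(h,w,2)
    X=np.dstack([p*d[...,None],d])
    return (X-np.array(c['t']))@np.array(c['R'])
E
python3 - <<'E'
from h import *
for n in('top','side'):
    snap(n,n+'0');print(r.calibration(n))
s=r.get_state();print(s['clock'],s['tool_pos'],s['eef_rot'],s['opening'],s['contact_force'])
E
```

```text
{'fov_y': 52.86386672116543, 'cx': 317.1848451518784, 'cy': 198.64164077458747, 'k1': -0.057431791267783826, 'R': array([[ 0.02883418, -0.99949957,  0.01300741],
       [-0.98324789, -0.03070354, -0.1796688 ],
       [ 0.17997826, -0.0076089 , -0.98364116]]), 't': array([0.00206552, 0.49364985, 1.49663499])}
{'fov_y': 54.00320457842264, 'cx': 324.47328309940724, 'cy': 202.27616487334555, 'k1': -0.06120519282880059, 'R': array([[ 0.86979074, -0.49308247,  0.01826896],
       [-0.3685012 , -0.67376226, -0.64050862],
       [ 0.32813251,  0.55037633, -0.76773365]]), 't': array([-0.41373604,  0.24180212,  1.04424411])}
0.1 [0.15982576 0.60363788 0.23799713] [ 1.28984118e-01  9.91646317e-01 -8.23161240e-04 -4.72113982e-05] 0.9989089949054141 [-0.00301352 -0.37919087 -0.36473777]
```

View pics/top0.png

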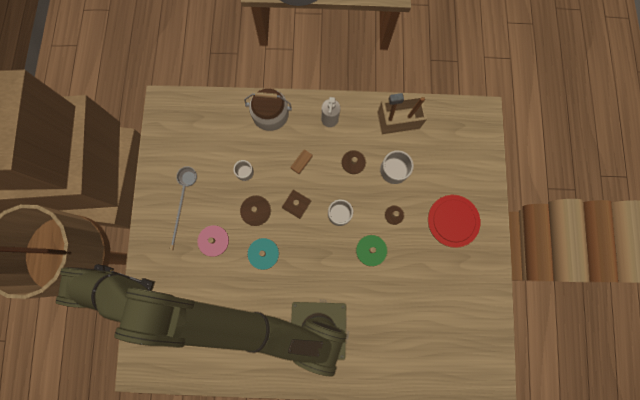

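View pics/side0.png

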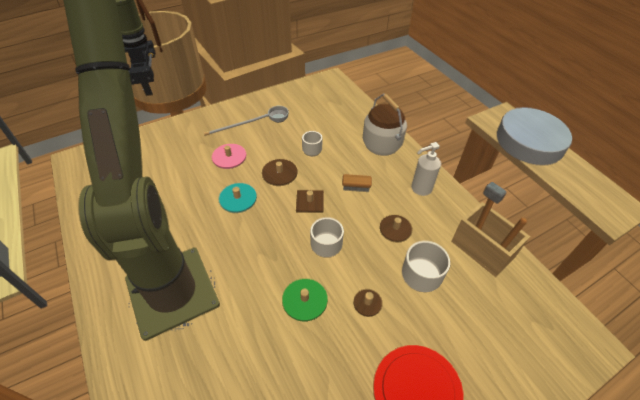

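Top view: lids are large (255,210), medium (353,161) and small (394,215). Crocks are small (243,170), medium (340,212) and large (397,166). The square lid is at (296,204), and the pink, turquoise and green look-alikes sit nearer the robot. Next I measure with depth from both cameras.

```bash
cat > m.py <<'E'
from h import *
G={'lidL':(255,210,.016,.060),'lidM':(353,161,.016,.049),'lidS':(394,215,.016,.038),
'crS':(243,170,.064,.036),'crM':(340,212,.076,.047),'crL':(397,166,.088,.058)}
from scipy.optimize import least_squares
def fit(P,c,h,R,tol=.005):
    m=(abs(P[...,2]-h)<tol)&(np.hypot(*(P[...,:2]-c).transpose(2,0,1))<R+.02)
    p=P[m]; 
    hull=cv2.convexHull(p[:,:2].astype(np.float32))[:,0]
    s=least_squares(lambda q:np.hypot(*(hull-q[:2]).T)-q[2],[*c,R],loss='soft_l1',f_scale=.001).x
    return s,np.median(p[:,2]),len(p)
if __name__=='__main__':
    W={n:world(n,np.load(n+'0.npz')['d']) for n in('top','side')}
    for k,(u,v,h,R) in G.items():
        c=W['top'][v,u,:2]
        for n in W:
            s,z,N=fit(W[n],c,h,R); print(k,n,s.round(4),'want R',R,'z',z.round(4),N)
            c=s[:2]
            if 'lid' in k:
                P=W[n];m=(abs(P[...,2]-.052)<.004)&(np.hypot(*(P[...,:2]-c).transpose(2,0,1))<.03)
                if m.any():print('   knob',P[m].mean(0).round(4),m.sum())
    for k,(u,v) in dict(square=(296,204),brush=(302,161),ladlebowl=(187,177),bucket=(454,221),pot=(268,107)).items(): print(k,W['top'][v,u].round(3))
E
python3 m.py
```

```text
lidL top [0.4465 0.256  0.0594] want R 0.06 z 0.0159 602
   knob [0.4455 0.2561 0.0516] 22
lidL side [0.4456 0.2572 0.0598] want R 0.06 z 0.015 655
   knob [0.4454 0.2553 0.051 ] 23
lidM top [ 0.6535 -0.124   0.0482] want R 0.049 z 0.0162 365
   knob [ 0.6529 -0.1242  0.0525] 23
lidM side [ 0.6522 -0.1232  0.0489] want R 0.049 z 0.0147 581
   knob [ 0.6517 -0.1242  0.0498] 33
lidS top [ 0.4457 -0.2839  0.036 ] want R 0.038 z 0.0166 218
   knob [ 0.4441 -0.2837  0.0533] 15
lidS side [ 0.4442 -0.2841  0.0376] want R 0.038 z 0.0154 523
   knob [ 0.4441 -0.2836  0.0518] 49
crS top [0.5979 0.3069 0.0352] want R 0.036 z 0.064 73
crS side [0.5972 0.3058 0.0354] want R 0.036 z 0.0625 95
crM top [ 0.4424 -0.0715  0.0462] want R 0.047 z 0.0748 107
crM side [ 0.4408 -0.0706  0.0465] want R 0.047 z 0.0743 200Traceback (most recent call last):
  File "m.py", line 16, in <module>
    s,z,N=fit(W[n],c,h,R); print(k,n,s.round(4),'want R',R,'z',z.round(4),N)
          ~~~^^^^^^^^^^^^
  File "m.py", line 8, in fit
    hull=cv2.convexHull(p[:,:2].astype(np.float32))[:,0]
         ~~~~~~~~~~~~~~~~~~~~~~~~~~~~~~~~~~~~~~~~~~^^^^^
TypeError: 'NoneType' object is not subscriptable
```

```bash
python3 - <<'E'
from m import *
W={n:world(n,np.load(n+'0.npz')['d']) for n in('top','side')}
P=W['top']; print(P[166,380:416:3].round(3)); 
c=np.array([.64,-.27])
for n in W:
    s,z,N=fit(W[n],c,.088,.058); print(n,s.round(4),z,N); c=s[:2]
for k,(u,v) in dict(square=(296,204),brush=(302,161),ladlebowl=(187,177),bucket=(454,221),pot=(268,107),green=(371,250)).items(): print(k,P[v,u].round(3))
E
```

```text
[[ 0.645 -0.233 -0.008]
 [ 0.62  -0.229  0.084]
 [ 0.64  -0.254  0.012]
 [ 0.64  -0.265  0.015]
 [ 0.645 -0.281 -0.003]
 [ 0.642 -0.291  0.009]
 [ 0.643 -0.303  0.008]
 [ 0.643 -0.315  0.011]
 [ 0.643 -0.327  0.009]
 [ 0.639 -0.335  0.028]
 [ 0.627 -0.336  0.071]
 [ 0.649 -0.367 -0.005]]
top [ 0.6265 -0.2853  0.0565] 0.08757285075980994 128
side [ 0.6246 -0.2855  0.0573] 0.08657253598116704 302
square [0.469 0.097 0.048]
brush [0.642 0.08  0.04 ]
ladlebowl [0.572 0.537 0.004]
bucket [ 0.426 -0.52   0.017]
pot [0.817 0.212 0.146]
green [ 0.303 -0.19   0.054]
```

Call:
{"op": "step_arm", "data": {"increments": [[[2.86, -3.48, 0], [0, 0, 0]], [[2.86, -3.48, 0], [0, 0, 0]], [[2.86, -3.48, 0], [0, 0, 0]], [[2.86, -3.48, 0], [0, 0, 0]], [[2.86, -3.48, -1], [0, 0, 0]], [[2.86, -3.48, -1], [0, 0, 0]], [[2.86, -3.48, -1], [0, 0, 0]], [[2.86, -3.48, -1], [0, 0, 0]], [[2.86, -3.48, -1], [0, 0, 0]], [[2.86, -3.48, -1], [0, 0, 0]]], "fingers": 0.7, "grip_force": 20}}

```text
clock: 1.1
tool_pos: [0.4468, 0.2546, 0.1782]
eef_rot: [0.129, 0.992, -0.0, -0.0]
contact_force: [0.5, 0.9, -0.3]
opening: 0.704
finger_force: 0.0
```

Call:
{"op": "step_arm", "data": {"increments": [[[-0.1, 0.1, -2.5], [0, 0, 0]], [[0, 0, -2.5], [0, 0, 0]], [[0, 0, -2.5], [0, 0, 0]], [[0, 0, -2], [0, 0, 0]], [[0, 0, -1.5], [0, 0, 0]], [[0, 0, -1.5], [0, 0, 0]], [[0, 0, -1.2], [0, 0, 0]], [[0, 0, -1], [0, 0, 0]], [[0, 0, -0.7], [0, 0, 0]], [[0, 0, 0], [0, 0, 0]]]}}

```text
clock: 2.1
tool_pos: [0.4446, 0.2571, 0.024]
eef_rot: [0.129, 0.992, -0.0, -0.0]
contact_force: [0.6, -0.1, 0.1]
opening: 0.699
finger_force: 0.0
```

Call:
{"op": "step_arm", "data": {"increments": [[[0, 0, 0], [0, 0, 0]], [[0, 0, 0], [0, 0, 0]], [[0, 0, 0], [0, 0, 0]], [[0, 0, 0], [0, 0, 0]], [[0, 0, 0], [0, 0, 0]], [[0, 0, 0], [0, 0, 0]], [[0, 0, 0], [0, 0, 0]], [[0, 0, 0], [0, 0, 0]], [[0, 0, 0], [0, 0, 0]], [[0, 0, 0], [0, 0, 0]]], "fingers": 0, "grip_force": 25}}

```text
clock: 3.1
tool_pos: [0.4451, 0.2573, 0.0249]
eef_rot: [0.129, 0.992, 0.0, 0.0]
contact_force: [1.2, 0.7, 4.5]
opening: 0.24
finger_force: 25.0
```

Call:
{"op": "step_arm", "data": {"increments": [[[0, 0, 0.5], [0, 0, 0]], [[0, 0, 1], [0, 0, 0]], [[0, 0, 1.5], [0, 0, 0]], [[0, 0, 2], [0, 0, 0]], [[0, 0, 2], [0, 0, 0]], [[0, 0, 2.5], [0, 0, 0]], [[0, 0, 2.5], [0, 0, 0]], [[0, 0, 2.5], [0, 0, 0]], [[0, 0, 2], [0, 0, 0]], [[0, 0, 1], [0, 0, 0]]]}}

```text
clock: 4.1
tool_pos: [0.4453, 0.2574, 0.2018]
eef_rot: [0.129, 0.992, 0.001, 0.001]
contact_force: [-0.2, -0.8, -1.0]
opening: 0.24
finger_force: 25.0
```

```bash
python3 - <<'E'
from h import *
im,d=snap('side','side1')
cv2.imwrite('pics/s1c.png',cv2.resize(im[60:300,120:440,::-1],(640,480)))
s=r.get_state();print(s['tool_pos'],s['contact_force'],s['moment'],s['opening'])
E
```

```text
[0.44570794 0.2576258  0.20235596] [ 0.62717647  0.86404673 -0.29849014] [-0.01299864  0.02483148 -0.01176979] 0.24000075184562292
```

View pics/s1c.png

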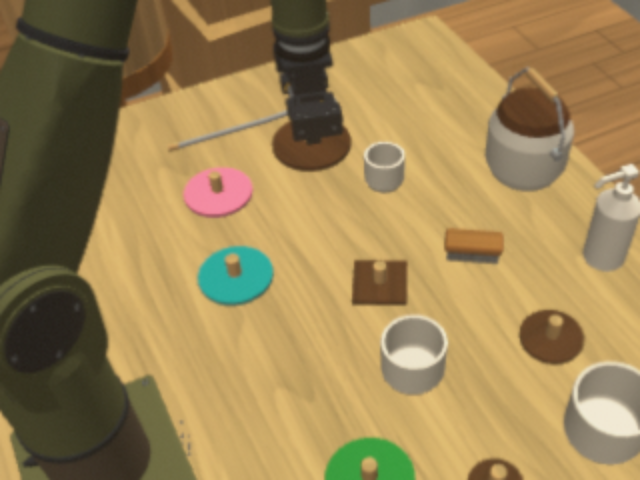

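The large lid is held level, at crop (312,145). Next I carry it to the large crock.

Call:
{"op": "step_arm", "data": {"increments": [[[0.6, -1.8, 0], [0, 0, 0]], [[1.2, -3.6, 0], [0, 0, 0]], [[1.2, -3.6, 0], [0, 0, 0]], [[1.2, -3.6, 0], [0, 0, 0]], [[1.2, -3.6, 0], [0, 0, 0]], [[1.2, -3.6, 0], [0, 0, 0]], [[1.2, -3.6, 0], [0, 0, 0]], [[1.2, -3.6, 0], [0, 0, 0]], [[1.2, -3.6, 0], [0, 0, 0]], [[1.2, -3.6, 0], [0, 0, 0]]]}}

```text
clock: 5.15
tool_pos: [0.5584, -0.0864, 0.1988]
eef_rot: [0.129, 0.992, -0.0, -0.001]
contact_force: [0.5, 0.2, -1.2]
opening: 0.241
finger_force: 25.0
```

Call:
{"op": "step_arm", "data": {"increments": [[[1.2, -3.6, 0], [0, 0, 0]], [[1.2, -3.6, 0], [0, 0, 0]], [[1.2, -3.6, 0], [0, 0, 0]], [[1.2, -3.6, 0], [0, 0, 0]], [[1.0, -3, 0], [0, 0, 0]], [[0.7, -2, -1], [0, 0, 0]], [[0.3, -0.6, -1], [0, 0, 0]], [[0, 0, -1], [0, 0, 0]], [[0, 0, -1], [0, 0, 0]], [[0, 0, 0], [0, 0, 0]]]}}

```text
clock: 6.15
tool_pos: [0.6256, -0.2821, 0.1576]
eef_rot: [0.128, 0.992, 0.001, -0.002]
contact_force: [0.1, -0.3, -1.3]
opening: 0.241
finger_force: 25.0
```

```bash
python3 - <<'E'
from m import *
for n in('top','side'):
    im,d=snap(n,n+'2');P=world(n,d)
    s=r.get_state();print(s['tool_pos'],s['contact_force'],s['eef_rot'])
    dark=(im.max(2)<110)&(im[...,0]>1.2*im[...,2])
    m=(abs(P[...,2]-(s['tool_pos'][2]-.008))<.006)&(np.hypot(P[...,0]-s['tool_pos'][0],P[...,1]-s['tool_pos'][1])<.08)&dark
    print(n,m.sum(),P[m].min(0),P[m].max(0)) if m.any() else print('none')
E
```

```text
[ 0.62633263 -0.28261816  0.15876864] [-0.247669   -0.29561633 -1.81147237] [ 1.27793621e-01  9.91799738e-01  7.42074498e-04 -1.23283098e-03]
top 354 [ 0.56704269 -0.33562441  0.14481468] [ 0.68093245 -0.22441716  0.15608781]
[ 0.62689388 -0.28320805  0.15960667] [-0.39217064 -0.84394352 -0.23498989] [ 1.28068058e-01  9.91765215e-01  4.25214705e-04 -3.86288141e-04]
side 193 [ 0.56518568 -0.34095258  0.14561353] [ 0.65114753 -0.23177802  0.15691222]
```

Call:
{"op": "step_arm", "data": {"increments": [[[0, -0.3, -1], [0, 0, 0]], [[0, 0, -1], [0, 0, 0]], [[0, 0, -0.8], [0, 0, 0]], [[0, 0, -0.7], [0, 0, 0]], [[0, 0, -0.6], [0, 0, 0]], [[0, 0, -0.4], [0, 0, 0]], [[0, 0, -0.3], [0, 0, 0]], [[0, 0, -0.2], [0, 0, 0]], [[0, 0, 0], [0, 0, 0]], [[0, 0, 0], [0, 0, 0]]]}}

```text
clock: 7.25
tool_pos: [0.6271, -0.2878, 0.11]
eef_rot: [0.129, 0.992, 0.0, 0.0]
contact_force: [-0.4, 0.2, -1.0]
opening: 0.242
finger_force: 25.0
```

Call:
{"op": "step_arm", "data": {"increments": [[[-0.1, 0.1, -0.1], [0, 0, 0]], [[0, 0, -0.1], [0, 0, 0]], [[0, 0, -0.1], [0, 0, 0]], [[0, 0, 0], [0, 0, 0]], [[0, 0, 0], [0, 0, 0]], [[0, 0, 0], [0, 0, 0]], [[0, 0, 0], [0, 0, 0]], [[0, 0, 0], [0, 0, 0]], [[0, 0, 0], [0, 0, 0]], [[0, 0, 0], [0, 0, 0]]]}}

```text
clock: 8.25
tool_pos: [0.626, -0.2867, 0.107]
eef_rot: [0.129, 0.992, 0.0, 0.0]
contact_force: [-2.2, 0.4, 5.4]
opening: 0.237
finger_force: 25.0
```

Call:
{"op": "step_arm", "data": {"increments": [[[0, 0, 0], [0, 0, 0]], [[0, 0, 0], [0, 0, 0]], [[0, 0, 0], [0, 0, 0]], [[0, 0, 0], [0, 0, 0]], [[0, 0, 1], [0, 0, 0]], [[0, 0, 2], [0, 0, 0]], [[0, 0, 2], [0, 0, 0]], [[0, 0, 2], [0, 0, 0]], [[0, 0, 2], [0, 0, 0]], [[0, 0, 1], [0, 0, 0]]], "fingers": 0.7}}

```text
clock: 9.25
tool_pos: [0.627, -0.287, 0.2095]
eef_rot: [0.129, 0.992, -0.0, 0.002]
contact_force: [0.6, -1.1, 0.2]
opening: 0.698
finger_force: 0.0
```

Call:
{"op": "step_arm", "data": {"increments": [[[0.4, 2, 0], [0, 0, 0]], [[0.4, 3, 0], [0, 0, 0]], [[0.4, 3, 0], [0, 0, 0]], [[0.4, 3, 0], [0, 0, 0]], [[0.4, 2.5, 0], [0, 0, 0]], [[0.4, 2, 0], [0, 0, 0]], [[0.25, 0.75, 0], [0, 0, 0]], [[0, 0, 0], [0, 0, 0]], [[0, 0, 0], [0, 0, 0]], [[0, 0, 0], [0, 0, 0]]]}}

```text
clock: 10.25
tool_pos: [0.652, -0.1265, 0.2066]
eef_rot: [0.13, 0.991, -0.001, -0.0]
contact_force: [0.2, 0.1, 0.4]
opening: 0.701
finger_force: 0.0
```

```bash
python3 - <<'E'
from m import *
for n in('side','top'):
    im,d=snap(n,n+'3');P=world(n,d)
    try: print(n,fit(P,np.array([.6256,-.2854]),.098,.060,.006))
    except Exception as e: print(e)
    print(r.get_state()['tool_pos'])
    u,v=(426,265) if n=='side' else (397,166)
    cv2.imwrite(f'pics/{n}3c.png',cv2.resize(im[v-70:v+70,u-90:u+90,::-1],None,fx=3,fy=3))
E
```

```text
side (array([ 0.62521694, -0.28701725,  0.05906513]), np.float64(0.09719309810882167), 1293)
[ 0.65209749 -0.12631703  0.20662007]
top (array([ 0.62774411, -0.30928764,  0.0367806 ]), np.float64(0.0977793987890019), 65)
[ 0.65212498 -0.12598898  0.20664672]
```

View pics/side3c.png

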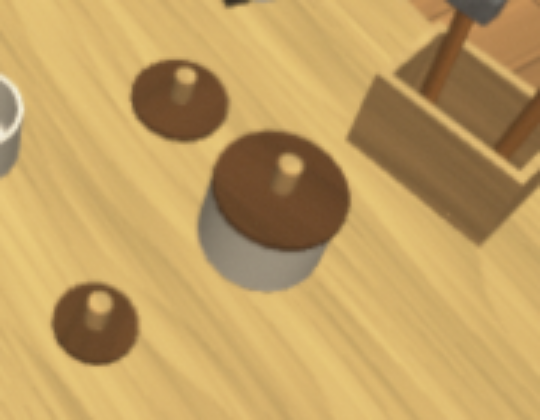

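Side crop: the large lid sits level on its crock, at crop (281,190). Disc top is at 0.097 m and it is about 2 mm off centre. The medium lid is next.

Call:
{"op": "step_arm", "data": {"increments": [[[0, 0.2, -2.5], [0, 0, 0]], [[0, 0, -2.5], [0, 0, 0]], [[0, 0, -2.5], [0, 0, 0]], [[0, 0, -2.5], [0, 0, 0]], [[0, 0, -2], [0, 0, 0]], [[0, 0, -2], [0, 0, 0]], [[0, 0, -1.5], [0, 0, 0]], [[0, 0, -1.2], [0, 0, 0]], [[0, 0, -1], [0, 0, 0]], [[0, 0, -0.5], [0, 0, 0]]]}}

```text
clock: 11.35
tool_pos: [0.6522, -0.1224, 0.024]
eef_rot: [0.129, 0.992, 0.0, -0.0]
contact_force: [-0.5, 0.9, 0.6]
opening: 0.701
finger_force: 0.0
```

Call:
{"op": "step_arm", "data": {"increments": [[[0, 0, 0], [0, 0, 0]], [[0, 0, 0], [0, 0, 0]], [[0, 0, 0], [0, 0, 0]], [[0, 0, 0], [0, 0, 0]], [[0, 0, 0], [0, 0, 0]], [[0, 0, 0], [0, 0, 0]], [[0, 0, 0], [0, 0, 0]], [[0, 0, 0], [0, 0, 0]], [[0, 0, 0], [0, 0, 0]], [[0, 0, 0], [0, 0, 0]]], "fingers": 0}}

```text
clock: 12.35
tool_pos: [0.6526, -0.1224, 0.0251]
eef_rot: [0.129, 0.992, -0.0, 0.0]
contact_force: [-1.1, -0.2, 5.1]
opening: 0.237
finger_force: 25.0
```

Call:
{"op": "step_arm", "data": {"increments": [[[0, 0, 0.5], [0, 0, 0]], [[0, 0, 1], [0, 0, 0]], [[0, 0, 1.5], [0, 0, 0]], [[0, 0, 2], [0, 0, 0]], [[0, 0, 2], [0, 0, 0]], [[0, 0, 2.5], [0, 0, 0]], [[0, 0, 2.5], [0, 0, 0]], [[0, 0, 2], [0, 0, 0]], [[-0.5, 0.1, 1], [0, 0, 0]], [[-1, 0.2, 0], [0, 0, 0]]]}}

```text
clock: 13.35
tool_pos: [0.6386, -0.1193, 0.1771]
eef_rot: [0.129, 0.992, 0.0, 0.002]
contact_force: [-0.9, 0.0, -2.2]
opening: 0.239
finger_force: 25.0
```

Call:
{"op": "step_arm", "data": {"increments": [[[-2, 0.5, 0], [0, 0, 0]], [[-3, 0.7, 0], [0, 0, 0]], [[-3, 0.7, 0], [0, 0, 0]], [[-3, 0.7, 0], [0, 0, 0]], [[-3, 0.7, 0], [0, 0, 0]], [[-2.5, 0.7, -1], [0, 0, 0]], [[-2, 0.5, -1], [0, 0, 0]], [[-1.1, 0.3, -1], [0, 0, 0]], [[0, 0, -1], [0, 0, 0]], [[0, 0, 0], [0, 0, 0]]]}}

```text
clock: 14.35
tool_pos: [0.4414, -0.0712, 0.1341]
eef_rot: [0.129, 0.992, -0.0, -0.0]
contact_force: [1.0, 0.4, -1.1]
opening: 0.24
finger_force: 25.0
```

Call:
{"op": "step_arm", "data": {"increments": [[[0, 0, 0], [0, 0, 0]], [[0, 0, 0], [0, 0, 0]], [[0, 0, 0], [0, 0, 0]], [[0, 0, 0], [0, 0, 0]], [[0, 0, 0], [0, 0, 0]], [[0, 0, 0], [0, 0, 0]], [[0, 0, 0], [0, 0, 0]], [[0, 0, 0], [0, 0, 0]], [[0, 0, 0], [0, 0, 0]], [[0, 0, 0], [0, 0, 0]]]}}

```text
clock: 15.35
tool_pos: [0.4414, -0.0713, 0.1347]
eef_rot: [0.129, 0.992, 0.0, -0.0]
contact_force: [0.7, 0.3, -0.7]
opening: 0.239
finger_force: 25.0
```

Aligned, so I go down to z = 0.095 (−3.95 cm).

Call:
{"op": "step_arm", "data": {"increments": [[[0, 0, -0.8], [0, 0, 0]], [[0, 0, -0.8], [0, 0, 0]], [[0, 0, -0.7], [0, 0, 0]], [[0, 0, -0.6], [0, 0, 0]], [[0, 0, -0.4], [0, 0, 0]], [[0, 0, -0.3], [0, 0, 0]], [[0, 0, -0.2], [0, 0, 0]], [[0, 0, -0.1], [0, 0, 0]], [[0, 0, 0], [0, 0, 0]], [[0, 0, 0], [0, 0, 0]]]}}

```text
clock: 16.35
tool_pos: [0.4415, -0.0713, 0.0959]
eef_rot: [0.129, 0.992, 0.0, 0.0]
contact_force: [0.1, -0.5, -0.8]
opening: 0.24
finger_force: 25.0
```

Call:
{"op": "step_arm", "data": {"increments": [[[0, 0, -0.1], [0, 0, 0]], [[0, 0, -0.1], [0, 0, 0]], [[0, 0, 0], [0, 0, 0]], [[0, 0, 0], [0, 0, 0]], [[0, 0, 0], [0, 0, 0]], [[0, 0, 0], [0, 0, 0]], [[0, 0, 0], [0, 0, 0]], [[0, 0, 0], [0, 0, 0]], [[0, 0, 0], [0, 0, 0]], [[0, 0, 0], [0, 0, 0]]]}}

```text
clock: 17.35
tool_pos: [0.4417, -0.0713, 0.0949]
eef_rot: [0.129, 0.992, -0.0, 0.001]
contact_force: [-2.1, 0.1, 15.0]
opening: 0.239
finger_force: 25.0
```

Call:
{"op": "step_arm", "data": {"increments": [[[0, 0, 0], [0, 0, 0]], [[0, 0, 0], [0, 0, 0]], [[0, 0, 0], [0, 0, 0]], [[0, 0, 0], [0, 0, 0]], [[0, 0, 1], [0, 0, 0]], [[0, 0, 2], [0, 0, 0]], [[0, 0, 2], [0, 0, 0]], [[0, 0, 2], [0, 0, 0]], [[0, 0, 2], [0, 0, 0]], [[0, 0, 1], [0, 0, 0]]], "fingers": 0.7}}

```text
clock: 18.35
tool_pos: [0.4419, -0.0714, 0.1949]
eef_rot: [0.129, 0.992, 0.0, 0.001]
contact_force: [-0.6, 0.1, -0.5]
opening: 0.702
finger_force: 0.0
```

Call:
{"op": "step_arm", "data": {"increments": [[[0, -2, 0], [0, 0, 0]], [[0, -3, 0], [0, 0, 0]], [[0, -3, 0], [0, 0, 0]], [[0, -3, 0], [0, 0, 0]], [[0, -3, 0], [0, 0, 0]], [[0, -3, 0], [0, 0, 0]], [[0.3, -2.5, 0], [0, 0, 0]], [[0, -1.75, 0], [0, 0, 0]], [[0, 0, 0], [0, 0, 0]], [[0, 0, 0], [0, 0, 0]]]}}

```text
clock: 19.35
tool_pos: [0.4441, -0.283, 0.1932]
eef_rot: [0.129, 0.992, 0.001, -0.001]
contact_force: [-0.3, -0.4, -0.0]
opening: 0.697
finger_force: 0.0
```

```bash
python3 - <<'E'
from m import *
for n in('side','top'):
    im,d=snap(n,n+'4');P=world(n,d)
    try: print(n,fit(P,np.array([.4415,-.071]),.086,.049,.006))
    except Exception as e: print(e)
    print(r.get_state()['tool_pos'])
    u,v=(326,236)
    if n=='side':cv2.imwrite(f'pics/{n}4c.png',cv2.resize(im[v-70:v+70,u-90:u+90,::-1],None,fx=3,fy=3))
E
```

```text
side (array([ 0.44086992, -0.07137005,  0.04841236]), np.float64(0.08474500539975398), 725)
[ 0.44429729 -0.28226304  0.1934062 ]
top (array([ 0.44207156, -0.07222432,  0.04825145]), np.float64(0.08635827746764595), 473)
[ 0.44446587 -0.282081    0.19354553]
```

View pics/side4c.png

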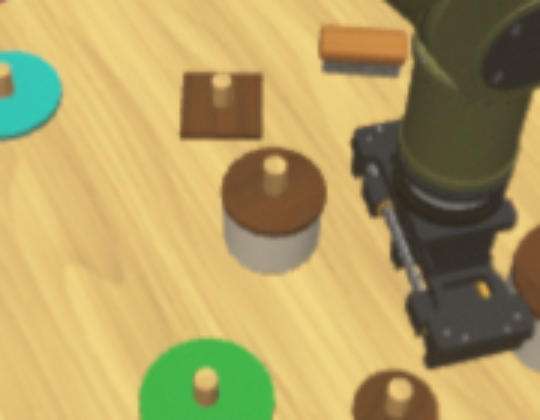

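Side crop: the medium lid is level and centred on its crock, at crop (274,190). The small lid is next.

Call:
{"op": "step_arm", "data": {"increments": [[[0, -0.15, -2.5], [0, 0, 0]], [[0, 0, -2.5], [0, 0, 0]], [[0, 0, -2.5], [0, 0, 0]], [[0, 0, -2.5], [0, 0, 0]], [[0, 0, -2], [0, 0, 0]], [[0, 0, -1.5], [0, 0, 0]], [[0, 0, -1.2], [0, 0, 0]], [[0, 0, -1], [0, 0, 0]], [[0, 0, -0.7], [0, 0, 0]], [[0, 0, -0.5], [0, 0, 0]]]}}

```text
clock: 20.45
tool_pos: [0.4446, -0.2851, 0.0245]
eef_rot: [0.129, 0.992, 0.0, 0.0]
contact_force: [0.4, -0.8, 0.8]
opening: 0.699
finger_force: 0.0
```

Call:
{"op": "step_arm", "data": {"increments": [[[0, 0, 0], [0, 0, 0]], [[0, 0, 0], [0, 0, 0]], [[0, 0, 0], [0, 0, 0]], [[0, 0, 0], [0, 0, 0]], [[0, 0, 0], [0, 0, 0]], [[0, 0, 0], [0, 0, 0]], [[0, 0, 0], [0, 0, 0]], [[0, 0, 0], [0, 0, 0]], [[0, 0, 0], [0, 0, 0]], [[0, 0, 0], [0, 0, 0]]], "fingers": 0}}

```text
clock: 21.45
tool_pos: [0.4446, -0.2853, 0.0249]
eef_rot: [0.129, 0.992, -0.0, 0.0]
contact_force: [-0.0, -0.1, 3.8]
opening: 0.246
finger_force: 25.0
```

Call:
{"op": "step_arm", "data": {"increments": [[[0, 0, 0.5], [0, 0, 0]], [[0, 0, 1], [0, 0, 0]], [[0, 0, 1.5], [0, 0, 0]], [[0, 0, 2], [0, 0, 0]], [[0, 0, 2], [0, 0, 0]], [[0, 0, 2.5], [0, 0, 0]], [[0, 0, 2.5], [0, 0, 0]], [[0, 0, 2.5], [0, 0, 0]], [[0, 0, 2], [0, 0, 0]], [[0, 0, 1], [0, 0, 0]]]}}

```text
clock: 22.45
tool_pos: [0.4448, -0.2855, 0.2019]
eef_rot: [0.129, 0.992, -0.0, 0.001]
contact_force: [0.1, -0.3, 0.3]
opening: 0.235
finger_force: 25.0
```

Call:
{"op": "step_arm", "data": {"increments": [[[0.5, 2, 0], [0, 0, 0]], [[0.8, 3.2, 0], [0, 0, 0]], [[0.8, 3.2, 0], [0, 0, 0]], [[0.8, 3.2, 0], [0, 0, 0]], [[0.8, 3.2, 0], [0, 0, 0]], [[0.8, 3.2, 0], [0, 0, 0]], [[0.8, 3.2, 0], [0, 0, 0]], [[0.8, 3.2, 0], [0, 0, 0]], [[0.8, 3.2, 0], [0, 0, 0]], [[0.8, 3.2, 0], [0, 0, 0]]]}}

```text
clock: 23.45
tool_pos: [0.5211, 0.0239, 0.1995]
eef_rot: [0.129, 0.992, -0.0, -0.001]
contact_force: [0.6, 0.1, -0.8]
opening: 0.242
finger_force: 25.0
```

Call:
{"op": "step_arm", "data": {"increments": [[[0.8, 3.2, 0], [0, 0, 0]], [[0.8, 3.2, 0], [0, 0, 0]], [[0.8, 3.2, 0], [0, 0, 0]], [[0.8, 3.2, 0], [0, 0, 0]], [[0.8, 3.2, 0], [0, 0, 0]], [[0.8, 3.2, 0], [0, 0, 0]], [[0.8, 3.2, 0], [0, 0, 0]], [[0.8, 3.2, 0], [0, 0, 0]], [[0.8, 2.2, 0], [0, 0, 0]], [[0.4, 0.6, 0], [0, 0, 0]]]}}

```text
clock: 24.45
tool_pos: [0.5964, 0.3103, 0.1992]
eef_rot: [0.127, 0.992, 0.001, -0.001]
contact_force: [-1.1, -0.2, -0.0]
opening: 0.239
finger_force: 25.0
```

Call:
{"op": "step_arm", "data": {"increments": [[[0, 0, 0], [0, 0, 0]], [[0, 0, -1], [0, 0, 0]], [[0, 0, -1.5], [0, 0, 0]], [[0, 0, -1.5], [0, 0, 0]], [[0, 0, -1.5], [0, 0, 0]], [[0, 0, -1.5], [0, 0, 0]], [[0, 0, -1], [0, 0, 0]], [[0, 0, 0], [0, 0, 0]], [[0, 0, 0], [0, 0, 0]], [[0, 0, 0], [0, 0, 0]]]}}

```text
clock: 25.45
tool_pos: [0.598, 0.3072, 0.1205]
eef_rot: [0.129, 0.992, 0.001, 0.001]
contact_force: [-0.2, 1.1, -0.4]
opening: 0.241
finger_force: 25.0
```

Call:
{"op": "step_arm", "data": {"increments": [[[0, -0.1, -0.8], [0, 0, 0]], [[0, 0, -0.8], [0, 0, 0]], [[0, 0, -0.7], [0, 0, 0]], [[0, 0, -0.5], [0, 0, 0]], [[0, 0, -0.4], [0, 0, 0]], [[0, 0, -0.3], [0, 0, 0]], [[0, 0, -0.2], [0, 0, 0]], [[0, 0, 0], [0, 0, 0]], [[0, 0, 0], [0, 0, 0]], [[0, 0, 0], [0, 0, 0]]]}}

```text
clock: 26.45
tool_pos: [0.5975, 0.3058, 0.083]
eef_rot: [0.129, 0.992, 0.0, 0.0]
contact_force: [0.5, -0.6, 0.6]
opening: 0.242
finger_force: 25.0
```

Call:
{"op": "step_arm", "data": {"increments": [[[0, 0, -0.1], [0, 0, 0]], [[0, 0, 0], [0, 0, 0]], [[0, 0, 0], [0, 0, 0]], [[0, 0, 0], [0, 0, 0]], [[0, 0, 0], [0, 0, 0]], [[0, 0, 0], [0, 0, 0]], [[0, 0, 0], [0, 0, 0]], [[0, 0, 0], [0, 0, 0]], [[0, 0, 0], [0, 0, 0]], [[0, 0, 0], [0, 0, 0]]]}}

```text
clock: 27.45
tool_pos: [0.5975, 0.3059, 0.083]
eef_rot: [0.129, 0.992, 0.0, 0.0]
contact_force: [-3.2, -0.8, 7.8]
opening: 0.235
finger_force: 25.0
```

Call:
{"op": "step_arm", "data": {"increments": [[[0, 0, 0], [0, 0, 0]], [[0, 0, 0], [0, 0, 0]], [[0, 0, 0], [0, 0, 0]], [[0, 0, 0], [0, 0, 0]], [[0, 0, 1], [0, 0, 0]], [[0, 0, 2], [0, 0, 0]], [[0, 0, 2], [0, 0, 0]], [[0, 0, 2], [0, 0, 0]], [[0, 0, 3], [0, 0, 0]], [[0, 0, 3], [0, 0, 0]]], "fingers": 0.7}}

```text
clock: 28.45
tool_pos: [0.5972, 0.3056, 0.2133]
eef_rot: [0.129, 0.992, -0.0, -0.0]
contact_force: [0.9, -1.2, -0.1]
opening: 0.7
finger_force: 0.0
```

Call:
{"op": "step_arm", "data": {"increments": [[[-2, 2, 1], [0, 0, 0]], [[-3, 3, 0], [0, 0, 0]], [[-3, 3, 0], [0, 0, 0]], [[-3, 3, 0], [0, 0, 0]], [[-3, 3, 0], [0, 0, 0]], [[-3, 3, 0], [0, 0, 0]], [[-3, 3, 0], [0, 0, 0]], [[-2, 2, 0], [0, 0, 0]], [[-1, 1, 0], [0, 0, 0]], [[0, 0, 0], [0, 0, 0]]]}}

```text
clock: 29.45
tool_pos: [0.3655, 0.5373, 0.2222]
eef_rot: [0.127, 0.992, 0.001, -0.0]
contact_force: [-0.3, -0.4, 0.4]
opening: 0.7
finger_force: 0.0
```

```bash
python3 - <<'E'
from m import *
W0={n:world(n,np.load(n+'0.npz')['d']) for n in('top','side')}
for n in('side','top'):
    im,d=snap(n,n+'5');P=world(n,d)
    for k,c,h,R in(('S',(.5975,.3063),.064,.038),('M',(.4415,-.071),.076,.049),('L',(.6256,-.2854),.088,.06)):
        try: print(n,k,fit(P,np.array(c),h+.010,R,.006))
        except Exception as e: print(e)
print(r.get_state()['tool_pos'],r.get_state()['contact_force'])
E
```

```text
side S (array([0.59668846, 0.30490317, 0.03794726]), np.float64(0.07304640315609373), 217)
side M (array([ 0.44107107, -0.0717417 ,  0.04876444]), np.float64(0.08474368951820305), 726)
side L (array([ 0.62530306, -0.28704416,  0.05904477]), np.float64(0.09718922612891595), 1291)
top S (array([0.59788725, 0.30534695, 0.03690138]), np.float64(0.07374921879156623), 237)
top M (array([ 0.44247199, -0.07249809,  0.04825824]), np.float64(0.08590604411800673), 469)
top L (array([ 0.62740683, -0.28671003,  0.05848743]), np.float64(0.09804680743443168), 655)
[0.36933432 0.53423575 0.22184003] [-0.55988664 -0.13790187 -0.31436695]
```

View pics/side5.png

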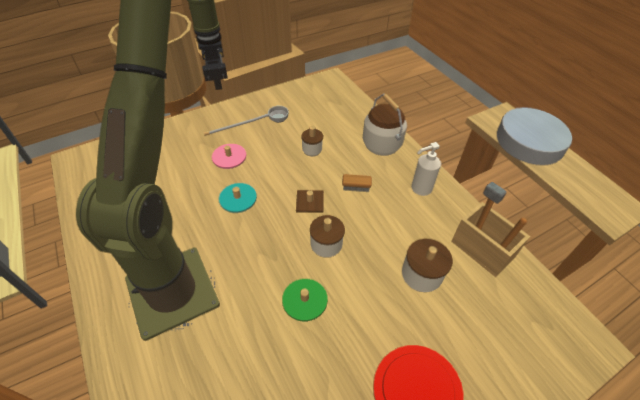

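View pics/top5.png

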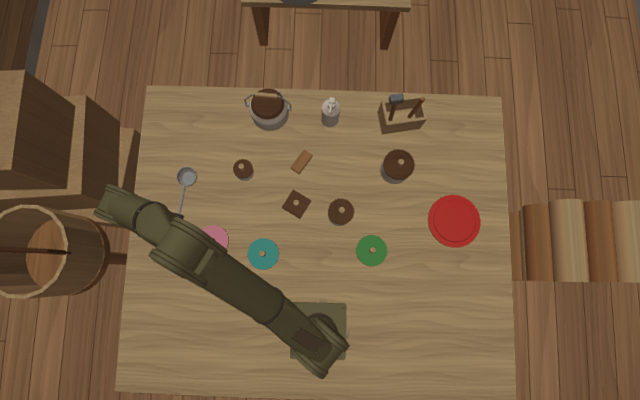

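The last pictures show all three lids level at seated height (top view: small (243,170), medium (341,211), large (399,165)). The fitted lid centres are within about 2 mm of the mouths, and the bystanders are unmoved. I hand the job in.

```bash
python3 -c "
from plant import r
print(r.finish_job())"
```

```text
the job is handed in; nothing more can be done
None
```

I put all three round lids on their crocks, and the job is handed in at about 30 s; the hand-in gave no verdict, but the last pictures show each lid level, at seated height, within about 2 mm of centre, with the bystanders in place.

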